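# Check the curing box and hold its flap at the balance point

## Task

Before the curing box is opened, take the yellow thermometer off the white foam block, point its nose squarely at the black disc on the front of the box from a hand's breadth away and hold it steady on the disc for a good second, then lay it back on the foam block and let go. Then swing the flap up by its red bar until the brass weight stands straight above the hinge pin, where it balances, never letting it drop over the back, and finish holding the bar there, still gripped, so that the flap can fall neither way. Leave the other things on the desk as they are.

Things in the scene. Friction and masses are not known exactly. Their poses are not given: they have to be found in the camera images.
- thermometer: yellow stick thermometer, loose, 110x28x34 mm body with a 20 mm round black nose at its +x end (150 g at most); lies flat on the foam block. Origin: centre of the body's underside; x points along it to the nose, z up. Pinch it across its 28 mm width (y) from above.
- nose (a point): centre of the thermometer's nose tip, 75 mm ahead of its origin and 17 mm above its underside; it looks along the thermometer's +x.
- foam_rest: white foam block, 260x100x45 mm (x, y, z), fixed to the desk. Origin: centre of its underside; its top is 45 mm above.
- curing_box: white sheet-metal box, 120 mm deep (x), 200 mm wide (y), 110 mm high, fixed to the desk, open on top under an amber flap. Origin: centre of its underside; x points into the box from its front face, y to the left along the front, z up.
- target_disc (a point): centre of the black disc, 36 mm across with a thin yellow ring, on the box's front face, 60 mm left of the middle and 70 mm above the desk.
- hinge_pin (a point): middle of the flap's hinge pin, along the top of the box's back wall, 116 mm above the desk; axes as the box's (the pin runs along y).
- flap (a joint): angle of the amber flap with aluminium frame about the hinge pin: 0 closed (level), grows as its front edge rises and swings back, pi/2 = upright, stop at 1.9. The hinge is free (almost no friction). The frame and bar are nearly weightless (30 g): the brass weight does the turning, so the flap falls shut while the weight is in front of the pin, falls over the back when it is behind it, and balances with the weight straight above the pin.
- lift_bar (a point): middle of the red lift bar, round, 12 mm thick, 90 mm long, parallel to the hinge pin, 180 mm from it and 45 mm right of the middle; it stands 54 mm clear of the flap's front edge, with nothing under it. Pinch it across from above; it can turn between the fingers while the flap swings.
- weight_center (a point): centre of the brass weight with a dark band, 40 mm across, 26 mm high, 0.3 to 0.6 kg, on a rod that stands up from the flap 70 mm from the hinge pin. It has been set 24 to 69 mm above the flap's plane, so the balance angle is between about 45 and 71 degrees; it stays where it is on the rod.
- solder_reel: green and grey solder reel, 60 mm across, 35 mm high, loose bystander; origin at the centre of its foot.
- kraft_tube: brown cardboard tube, 68 mm across, 88 mm high, loose bystander; origin at the centre of its foot.
- short_tube: brown cardboard tube, 68 mm across, 72 mm high, loose bystander; origin at the centre of its foot.

How it is judged (in metres and radians):
On the way, in this order (a step that is already met when the one before it is completed fails the run):
1. the held thermometer looks at the black disc from 30 to 160 mm, its line of sight within 16 mm of the centre and within 0.35 rad of square, steady for 1 s (x of target_disc in the frame of nose between 0.03 and 0.16 m and y of target_disc in the frame of nose between -0.016 and 0.016 m and z of target_disc in the frame of nose between -0.016 and 0.016 m and angle between the x axis of thermometer and the x axis of curing_box, either way round below 0.35 rad and contact force between the fingers and thermometer above 0.5 N and linear speed of thermometer below 0.03 m/s and angular speed of thermometer below 0.25 rad/s), for 1 s.
2. the thermometer lies flat on the foam block, at rest and let go (contact force between thermometer and foam_rest above 0.3 N and z of thermometer in the frame of foam_rest between 0.04 and 0.05 m and angle between thermometer's own z axis and vertical below 0.1 rad and contact force between the fingers and thermometer below 0.05 N and linear speed of thermometer below 0.02 m/s), for 0.2 s.
At the end, for the whole second after the job is handed in: The brass weight's centre is within 8 mm (front to back) of straight above the hinge pin, the flap is still (under 0.05 rad/s), the fingers still grip it at the red bar (over 1 N), and the thermometer lies flat and at rest on the foam block (x of weight_center in the frame of hinge_pin between -0.008 and 0.008 m and velocity of joint flap between -0.05 and 0.05 rad/s and contact force between the fingers and flap above 1 N and distance between the grasp point and lift_bar below 0.06 m and contact force between thermometer and foam_rest above 0.3 N and z of thermometer in the frame of foam_rest between 0.04 and 0.05 m and angle between thermometer's own z axis and vertical below 0.1 rad and linear speed of thermometer below 0.02 m/s); the arm keeps its last pose, push and grip.
It fails at once if the flap is raised while the thermometer is off the foam block (value of joint flap above 0.2 rad and horizontal distance between thermometer and foam_rest above 0.2 m).
It fails at once if the flap drops over the back: the weight goes more than 35 mm behind the hinge pin (x of weight_center in the frame of hinge_pin above 0.035 m).
It fails at once if a bystander is shifted by more than 30 mm (distance of any of solder_reel, kraft_tube, short_tube from where it was at the start of the episode above 0.03 m).
It also fails if it takes over 64 s, if anything falls off the work surface, if the arm or the gripper's body presses on something with over 40 N, if the wrist force passes 120 N, or if a joint passes its speed limit or range.

## Robot

A 6-joint arm with a two-finger parallel gripper is mounted at the origin on a cart in front of the work surface, level with it; the furniture and walls round the work are solid. World frame = base frame: x ahead of the robot, y to its left, z up, the work surface at z = 0. Lengths are in m, angles in degrees, forces in N, time in s.
With the tool pointing down it reaches from about 0.25 to 0.725 m from the base axis. Payload 9.7 kg.
Tool frame: the origin (TCP) lies at the very end of the fingers, on their centre line; the grasp point (between the pads) lies 19 mm behind it; z points along the fingers, y is the line along which they close (so a half turn about z gives the same grasp; the last joint's range is limited). The gripper opens to 85 mm and grips with 20 to 120 N. Pads are 22 mm wide; open, the fingers measure 114 mm over their backs; the gripper's body (76 mm by 85 mm) begins 54 mm behind the grasp point. The pads swing forward as they close: fully open they stand 13 mm farther back than shut.
Start: joints at [75.974, 4.979, 10.078, 95.1, 0, 90], TCP at [0.133, 0.534, 0.193] pointing down, gripper open.
Joint ranges: [-179.16, 179.16], [-48.56, 103.87], [-65.8, 70.77], [-126.05, 130.52], [-82.76, 87.17], [-180, 180]. Speed limits (degrees/s): [127.2, 127.2, 147.25, 180, 180, 180].

## Interface

Orientations are given as [roll, pitch, yaw] about the fixed x, y, z axes, in that order (R = Rz(yaw) Ry(pitch) Rx(roll)).
In Python, from cell import bot gives the robot as it stands.
- The arm moves only by the tool arm_command, never from a script. Its argument "targets" is a list of rows, each an object with "delta_pos": the shift along the tool's x, y, z in mm, a list of three; "twist": the turn, a rotation vector about the tool's x, y, z in rad, a list of three; "jaw": the opening, from 0 (shut) to 1 (fully open). In form: [{"delta_pos": [dx, dy, dz], "twist": [rx, ry, rz], "jaw": jaw}, ...]. A call has 1 to 20 rows; each row is the pose to reach, as a shift and turn from the pose commanded when the call began, along the tool's axes at that moment; what a row does not reach only later rows make up. A row lasts 1/10 s, in which the tool goes at most 50 mm and 8.59 degrees, less where a joint would pass 70% of its speed; a pose out of reach is approached as far as the arm can. A call with a gripper value outside its range is refused whole. The fingers move at their own pace and stop on an object; the grip force is fixed at half the most. Time passes only in rows, so rows that repeat a pose let the fingers close. It gives the time, the measured TCP pose, the force, the opening and the grip force at its end, in the units of the state.
- bot.get_obs(): the state, without advancing time (a new reading comes with each control period).
- bot.grab_frame(name): name is "side" or "top"; returns (picture, depth): 400x640x3 uint8, red, green, blue; 400x640 float32, m along the optical axis (not along the pixel's ray), 0 where there is no reading.
- bot.camera_model(name): a dict with "fovy" (degrees; the focal length in pixels is half the picture's height over the tangent of half this angle, whatever the lens; pixels are square), "cx", "cy" (the principal point, pixels), "dist" ([k1, k2, p1, p2, k3] as OpenCV has them; the pictures are not rectified), "extrinsics" (4x4, takes a point from world to camera coordinates). Camera axes: x right, y up, looking along -z (the intrinsics and any distortion apply to the point x, -y, -z); pixel columns grow to the right and rows downward; lengths in m; the calibration is good to about 2 mm. A picture is of the moment at which its call begins. camera_model takes no time and is no camera call.
- bot.finish_job(): hands the job in; it is judged then, once.
The state is a dict: "clock": time; "joint_positions": joint angles; "joint_vel": joint speeds; "effort": joint torques, N m; "ee_pos": TCP position; "orientation": TCP orientation; "ft_force": force on the tool from outside, world axes, zero at the start; "ft_torque": the same for the moment, N m; "width": finger opening in m; "grasp_force": force on a finger pad.
Only numpy, scipy, OpenCV 4.12 (cv2) and the standard library are available. Lean on these libraries where they do the work, as an engineer would, in place of code of your own. Each camera call takes 0.05 s, during which the arm holds its last target. There are 200 camera calls.

## Working session

There is one attempt and no reset: what is moved stays moved. The work goes in short steps, Python scripts to look and compute and a tool call to move; the robot and the scene stay as the last step left them, time stands still between calls to the robot, and variables do not carry over. Pictures are saved under pics/ and viewed, at most 10 in all, crops included, and the job is handed in when it is done.

Besides the shell and the picture viewer there is one more tool, called after "Emit:" by a JSON object that holds its "op" and its "data". arm_command: Moves the arm, as the interface text tells. Its arguments: {"type":"object","properties":{"targets":{"type":"array"}},"required":["targets"]}

```bash
mkdir -p pics; ls
cat > h.py <<'E'
import numpy as np, cv2
from cell import bot
def cam(n):
    m=bot.camera_model(n); f=200/np.tan(np.radians(m["fovy"])/2)
    K=np.array([[f,0,m["cx"]],[0,f,m["cy"]],[0,0,1.]]); return K,np.array(m["dist"],float),np.array(m["extrinsics"],float)
def ray(n,uv):
    K,d,E=cam(n); p=cv2.undistortPoints(np.array(uv,float).reshape(-1,1,2),K,d).reshape(-1,2)
    c=np.c_[p[:,0],-p[:,1],-np.ones(len(p))]; R=E[:3,:3]
    return -R.T@E[:3,3], c@R     # rays scaled to depth 1
def onz(n,uv,z):
    o,r=ray(n,uv); return o+r*((z-o[2])/r[:,2])[:,None]
def bydepth(n,uv,D):
    o,r=ray(n,uv); uv=np.array(uv).reshape(-1,2).astype(int); return o+r*D[uv[:,1],uv[:,0]][:,None]
E
python3 - <<'E'
from h import *
for n in("side","top"):
    p,d=bot.grab_frame(n); cv2.imwrite(f"pics/{n}0.png",p[:,:,::-1]); np.save(n+"0.npy",d); K,D,E=cam(n); print(n,K[0,0],D,ray(n,[[320,200]]),(d>0).mean())
print(bot.get_obs())
E
```

```text
pics
side 496.0293318188965 [-0.05040027  0.          0.          0.          0.        ] (array([-0.31140473, -1.44233381,  1.01593517]), array([[ 0.43525041,  0.74720815, -0.50227349]])) 0.886375
top 378.5940121646584 [-0.03012422  0.          0.          0.          0.        ] (array([ 0.27909295, -0.04581135,  1.48490591]), array([[ 0.1754592 , -0.02842238, -0.98417439]])) 0.99602734375
{'clock': 0.1, 'joint_positions': array([ 7.59761691e+01,  5.00806474e+00,  1.00386279e+01,  9.50987437e+01,
       -3.19839173e-04,  8.99998454e+01]), 'joint_vel': array([ 0.03450532, -0.03590398,  0.01627273, -0.05621455, -0.0236944 ,
        0.06297293]), 'effort': array([ 7.18339415e-04, -5.21561730e+01,  4.65652335e+01,  1.59237650e-02,
        1.90369448e-06, -6.94830817e-06]), 'ee_pos': array([0.13322088, 0.53336714, 0.19254959]), 'orientation': array([-1.79931819e+02,  3.19655006e-04,  1.65976324e+02]), 'ft_force': array([-0.64576963,  0.49008429,  0.00379927]), 'ft_torque': array([0.00514884, 0.01108645, 0.03733712]), 'grasp_force': 0.0, 'width': 0.08548487952887801}
```

View pics/side0.png

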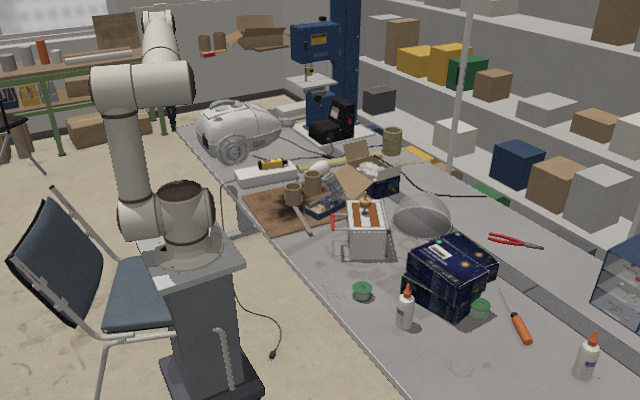

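View pics/top0.png

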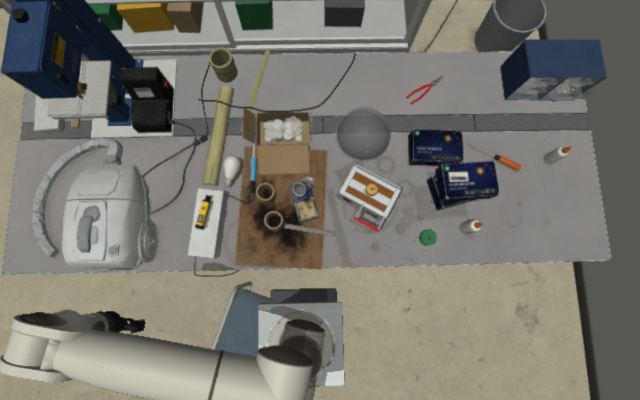

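The side view shows the box at about (368,230) with its red bar at (333,222), and the thermometer at (272,163). In the top view the thermometer is at (203,212) on the foam (206,222), the box is at (370,195), the bar at (366,226), the tubes at (265,192) and (274,221), and the reel at (428,237).

Run:
```python
from h import *
t=cv2.imread("pics/top0.png"); s=cv2.imread("pics/side0.png")
a=cv2.resize(t[150:270,180:440],None,fx=3,fy=3,interpolation=cv2.INTER_CUBIC)
b=cv2.resize(s[180:270,300:430],None,fx=3,fy=3,interpolation=cv2.INTER_CUBIC); c=cv2.resize(s[140:210,220:350],None,fx=3,fy=3,interpolation=cv2.INTER_CUBIC)
cv2.imwrite("pics/c1.png",np.vstack([a[:360],np.zeros((5,780,3),np.uint8),np.hstack([np.hstack([b[:210],c])])[:210,:780]]))
D={n:np.load(n+"0.npy") for n in("top","side")}
def big(m):
    n,l,st,_=cv2.connectedComponentsWithStats(m.astype(np.uint8)); i=1+np.argmax(st[1:,4]); return l==i
def comp(n,im,lo,hi,x0,x1,y0,y1,name):
    h=cv2.cvtColor(im,cv2.COLOR_BGR2HSV); m=cv2.inRange(h,np.array(lo),np.array(hi))>0
    k=np.zeros_like(m);k[y0:y1,x0:x1]=m[y0:y1,x0:x1]; k=big(k)
    v,u=np.nonzero(k); r=cv2.minAreaRect(np.c_[u,v].astype(np.float32)); P=bydepth(n,np.c_[u,v],D[n])
    print(name,n,len(u),"rect",np.round(r[0],1),np.round(r[1],1),"med",np.round(np.median(P,0),3),"z90",np.percentile(P[:,2],90).round(3)); bx=cv2.boxPoints(r); return bx
for n,im,w in(("top",t,(185,220,190,240)),("side",s,(250,300,150,180))):
    b=comp(n,im,(18,120,100),(35,255,255),*w,"therm"); 
    if n=="top": print(onz(n,b,0.079).round(3))
for n,im,w in(("top",t,(340,400,205,240)),("side",s,(320,350,205,240))):
    b=comp(n,im,(0,150,80),(6,255,255),*w,"bar"); 
    if n=="top": print(onz(n,b,0.116).round(3))
b=comp("top",t,(0,0,150),(180,60,255),185,230,185,262,"foam"); print(onz("top",b,0.045).round(3))
b=comp("top",t,(50,80,40),(80,255,255),410,445,220,250,"reel"); print(onz("top",b,0.035).mean(0).round(3))
# tubes
for uv in ([265,192],[274,221]): print(onz("top",[uv],0.08).round(3))
for uv in ([427,237],[370,188]): print(onz("top",[uv],0.035).round(3))
```

```text
therm top 134 rect [202.3 213.1] [ 7.  24.7] med [0.497 0.353 0.079] z90 0.083
[[0.448 0.379 0.079]
 [0.538 0.357 0.079]
 [0.53  0.331 0.079]
 [0.441 0.354 0.079]]
therm side 156 rect [271.6 163.5] [ 7.7 20.7] med [0.489 0.348 0.068] z90 0.079
bar top 69 rect [366.5 224. ] [25.9  2.8] med [ 0.43  -0.253  0.122] z90 0.125
[[ 0.45  -0.209  0.116]
 [ 0.459 -0.214  0.116]
 [ 0.412 -0.296  0.116]
 [ 0.403 -0.29   0.116]]
bar side 41 rect [332.6 221.5] [17.   2.9] med [ 0.428 -0.253  0.123] z90 0.126
foam top 1434 rect [204.8 222.5] [26.7 68.9] med [0.429 0.35  0.046] z90 0.05
[[0.337 0.419 0.045]
 [0.599 0.392 0.045]
 [0.582 0.289 0.045]
 [0.321 0.319 0.045]]
reel top 192 rect [427. 237.] [14. 16.] med [ 0.384 -0.497  0.036] z90 0.04
[ 0.385 -0.496  0.035]
[[0.565 0.121 0.08 ]]
[[0.454 0.087 0.08 ]]
[[ 0.384 -0.496  0.035]]
[[ 0.581 -0.285  0.035]]
```

View pics/c1.png

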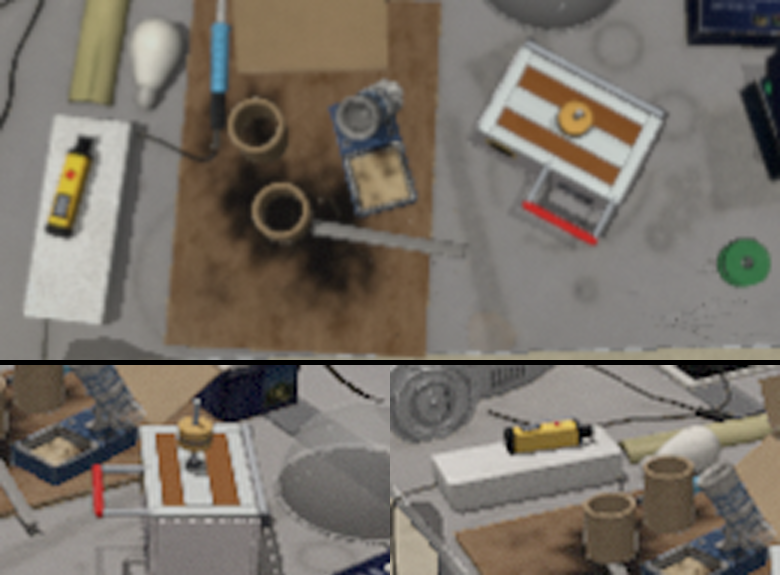

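The crop shows the thermometer's nose pointing to the far end, towards +x, with the narrow black end at crop (85,148). The box is yawed about -30° with the weight at crop (575,118), and part of the disc's ring is visible at (500,147). I'll refine the box, weight and thermometer positions next.

Run:
```python
from h import *
T=cv2.imread("pics/top0.png");S=cv2.imread("pics/side0.png");D={n:np.load(n+"0.npy") for n in("top","side")}
# thermometer: points standing 12+ mm over the foam top
def cloud(n,x0,x1,y0,y1):
    v,u=np.mgrid[y0:y1,x0:x1]; uv=np.c_[u.ravel(),v.ravel()]; return uv,bydepth(n,uv,D[n])
uv,P=cloud("top",188,222,190,242); m=(P[:,2]>.06)&(P[:,2]<.1)
r=cv2.minAreaRect(P[m][:,:2].astype(np.float32)*1000); print("therm",m.sum(),r, np.round(cv2.boxPoints(r)))
for n,w in(("top",(325,410,155,235)),("side",(325,405,175,270))):
    uv,P=cloud(n,*w)
    m=(P[:,2]>.107)&(P[:,2]<.132); r=cv2.minAreaRect(P[m][:,:2].astype(np.float32)*1000); print(n,"flap layer",m.sum(),r)
    im=T if n=="top" else S; h=cv2.cvtColor(im,cv2.COLOR_BGR2HSV)[uv[:,1],uv[:,0]]
    m=(P[:,2]>.138)&(P[:,2]<.3)&(np.abs(P[:,0]-.56)<.1)&(np.abs(P[:,1]+.28)<.1); print("weight pts",m.sum(),np.median(P[m],0).round(3),np.percentile(P[m][:,2],[2,10,25,50,75,90,98]).round(3), uv[m].min(0),uv[m].max(0))
    g=m&(h[:,0]>10)&(h[:,0]<30)&(h[:,1]>90); print("brass",g.sum(),np.median(P[g],0).round(3),P[g].min(0).round(3),P[g].max(0).round(3))
print("disc?",onz("top",[[346.7,199]],.07))
```

```text
therm 278 ((497.84405517578125, 353.65606689453125), (29.83182144165039, 131.89048767089844), 75.2394027709961) [[430. 356.]
 [558. 322.]
 [565. 351.]
 [438. 385.]]
top flap layer 1874 ((533.782958984375, -256.56231689453125), (200.5584716796875, 194.4303436279297), 60.026729583740234)
weight pts 112 [ 0.548 -0.264  0.177] [0.155 0.169 0.174 0.177 0.179 0.181 0.204] [365 184] [376 195]
brass 95 [ 0.548 -0.264  0.177] [ 0.53  -0.283  0.167] [ 0.567 -0.247  0.203]
side flap layer 1396 ((603.7652587890625, -178.51470947265625), (417.52764892578125, 266.6370544433594), 60.83979034423828)
weight pts 139 [ 0.545 -0.274  0.174] [0.151 0.156 0.164 0.174 0.178 0.185 0.204] [359 191] [371 210]
brass 102 [ 0.541 -0.275  0.174] [ 0.53  -0.291  0.151] [ 0.568 -0.249  0.181]
disc? [[ 0.53310358 -0.18833443  0.07      ]]
```

Emit:
{"op": "arm_command", "data": {"targets": [{"delta_pos": [0, 0, -40], "twist": [0, 0, 0], "jaw": 1}, {"delta_pos": [-49, -40, -57], "twist": [0, 0, 0], "jaw": 1}, {"delta_pos": [-97, -114, -57], "twist": [0, 0, 0], "jaw": 1}, {"delta_pos": [-97, -114, -57], "twist": [0, 0, 0], "jaw": 1}, {"delta_pos": [-97, -114, -57], "twist": [0, 0, 0], "jaw": 1}]}}

```text
clock: 0.6
ee_pos: [0.201, 0.3959, 0.2514]
orientation: [179.9, 0.1, 165.8]
ft_force: [0.1, 1.9, 0.3]
width: 0.0855
grasp_force: 0.0
```

Emit:
{"op": "arm_command", "data": {"targets": [{"delta_pos": [-48, 5, 10], "twist": [0, 0, 0], "jaw": 1}, {"delta_pos": [-96, 10, 20], "twist": [0, 0, 0], "jaw": 1}, {"delta_pos": [-144, 15, 30], "twist": [0, 0, 0], "jaw": 1}, {"delta_pos": [-192, 21, 40], "twist": [0, 0, 0], "jaw": 1}, {"delta_pos": [-240, 26, 50], "twist": [0, 0, 0], "jaw": 1}, {"delta_pos": [-288, 31, 60], "twist": [0, 0, 0], "jaw": 1}, {"delta_pos": [-288, 31, 60], "twist": [0, 0, 0], "jaw": 1}, {"delta_pos": [-288, 31, 95], "twist": [0, 0, 0], "jaw": 1}, {"delta_pos": [-288, 31, 130], "twist": [0, 0, 0], "jaw": 1}, {"delta_pos": [-288, 31, 160], "twist": [0, 0, 0], "jaw": 1}, {"delta_pos": [-288, 31, 180], "twist": [0, 0, 0], "jaw": 1}, {"delta_pos": [-288, 31, 190], "twist": [0, 0, 0], "jaw": 1}, {"delta_pos": [-288, 31, 197], "twist": [0, 0, 0], "jaw": 1}, {"delta_pos": [-288, 31, 197], "twist": [0, 0, 0], "jaw": 1}, {"delta_pos": [-288, 31, 197], "twist": [0, 0, 0], "jaw": 1}]}}

```text
clock: 2.1
ee_pos: [0.487, 0.3602, 0.0543]
orientation: [179.9, 0.0, 166.0]
ft_force: [-0.2, -0.4, -1.1]
width: 0.0853
grasp_force: 0.0
```

Emit:
{"op": "arm_command", "data": {"targets": [{"delta_pos": [0, -4, 2], "twist": [0, 0, 0], "jaw": 1}, {"delta_pos": [0, -4, 3], "twist": [0, 0, 0], "jaw": 0.6}, {"delta_pos": [0, -4, 3], "twist": [0, 0, 0], "jaw": 0.4}, {"delta_pos": [0, -4, 3], "twist": [0, 0, 0], "jaw": 0.2}, {"delta_pos": [0, -4, 3], "twist": [0, 0, 0], "jaw": 0.1}, {"delta_pos": [0, -4, 3], "twist": [0, 0, 0], "jaw": 0.1}, {"delta_pos": [0, -4, 3], "twist": [0, 0, 0], "jaw": 0.1}, {"delta_pos": [0, -4, 3], "twist": [0, 0, 0], "jaw": 0.1}]}}

```text
clock: 2.9
ee_pos: [0.4857, 0.3559, 0.0502]
orientation: [-180.0, -0.0, 166.0]
ft_force: [0.1, 1.0, 0.1]
width: 0.0087
grasp_force: 0.0
```

Run:
```python
from h import *
t,_=bot.grab_frame("top");s,_=bot.grab_frame("side")
a=cv2.resize(t[180:270,160:260],None,fx=5,fy=5,interpolation=cv2.INTER_CUBIC)[:,:,::-1]
b=cv2.resize(s[130:220,220:320],None,fx=5,fy=5,interpolation=cv2.INTER_CUBIC)[:,:,::-1]
cv2.imwrite("pics/g1.png",cv2.resize(np.hstack([a,b]),(800,360)))
```

```text
(no output)
```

View pics/g1.png

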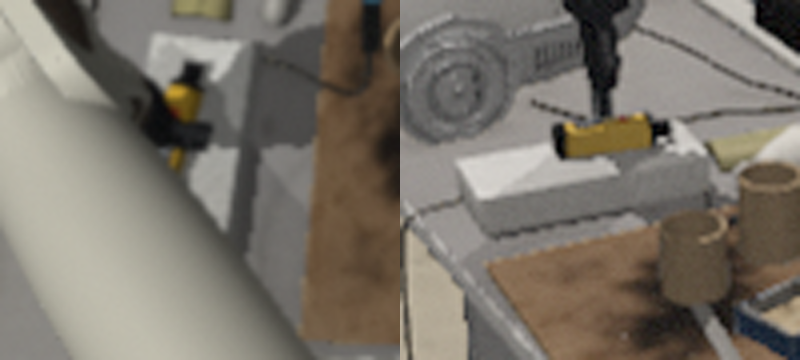

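The thermometer still lies on the foam. In the top crop it is at about (180,120) with the gripper over it. In the side crop the fingers are hidden behind it at (600,120). I'll measure where it is now.

Run:
```python
from h import *
for n,w in(("top",(185,225,180,245)),("side",(250,310,145,185))):
    p,d=bot.grab_frame(n); h=cv2.cvtColor(p,cv2.COLOR_RGB2HSV); v,u=np.mgrid[w[2]:w[3],w[0]:w[1]]; uv=np.c_[u.ravel(),v.ravel()]
    P=bydepth(n,uv,d); H=h[uv[:,1],uv[:,0]]; m=(H[:,0]>18)&(H[:,0]<35)&(H[:,1]>120)&(H[:,2]>90)&(P[:,2]<.12)
    r=cv2.minAreaRect(P[m][:,:2].astype(np.float32)*1000); print(n,m.sum(),r,np.percentile(P[m],[2,50,98],axis=0).round(3))
    k=(H[:,2]<60)&(P[:,2]>.05)&(P[:,2]<.25)&(abs(P[:,0]-.486)<.06)&(abs(P[:,1]-.356)<.07)
    for a in np.arange(.05,.16,.01):
        q=k&(P[:,2]>=a)&(P[:,2]<a+.01); 
        if q.sum(): print(round(a,2),q.sum(),P[q].min(0).round(3),P[q].max(0).round(3))
print({k:v for k,v in bot.get_obs().items() if k in("width","ee_pos","clock")})
```

```text
top 38 ((500.0023498535156, 346.1475524902344), (71.39619445800781, 20.543481826782227), 4.993976593017578) [[0.466 0.338 0.074]
 [0.523 0.348 0.079]
 [0.535 0.358 0.085]]
0.06 3 [0.532 0.33  0.068] [0.544 0.342 0.07 ]
0.07 11 [0.474 0.332 0.071] [0.543 0.35  0.079]
0.08 4 [0.53  0.334 0.081] [0.538 0.346 0.085]
0.11 2 [0.473 0.344 0.11 ] [0.474 0.347 0.112]
0.12 1 [0.475 0.337 0.122] [0.475 0.337 0.122]
0.13 2 [0.469 0.332 0.137] [0.473 0.336 0.139]
0.14 6 [0.465 0.323 0.14 ] [0.49  0.337 0.149]
0.15 7 [0.463 0.31  0.15 ] [0.489 0.339 0.157]
side 154 ((488.37109375, 349.35498046875), (37.89570617675781, 94.23234558105469), 77.61972045898438) [[0.442 0.329 0.047]
 [0.488 0.347 0.068]
 [0.533 0.37  0.083]]
0.05 4 [0.434 0.333 0.051] [0.535 0.361 0.06 ]
0.06 12 [0.431 0.321 0.061] [0.545 0.379 0.07 ]
0.07 7 [0.434 0.328 0.072] [0.536 0.38  0.08 ]
0.08 3 [0.435 0.362 0.081] [0.443 0.373 0.082]
0.09 1 [0.483 0.342 0.098] [0.483 0.342 0.098]
0.1 7 [0.477 0.334 0.1  ] [0.485 0.352 0.109]
0.11 8 [0.472 0.332 0.111] [0.485 0.351 0.12 ]
0.12 4 [0.473 0.328 0.121] [0.483 0.345 0.125]
0.13 7 [0.465 0.319 0.135] [0.489 0.361 0.14 ]
0.14 12 [0.46  0.307 0.14 ] [0.483 0.38  0.149]
0.15 11 [0.463 0.305 0.151] [0.478 0.358 0.158]
{'clock': 3.1, 'ee_pos': array([0.48571912, 0.35587901, 0.05014044]), 'width': 0.008317058587169907}
```

Emit:
{"op": "arm_command", "data": {"targets": [{"delta_pos": [0, 0, -30], "twist": [0, 0, 0], "jaw": 0.1}, {"delta_pos": [0, 0, -60], "twist": [0, 0, 0], "jaw": 0.1}, {"delta_pos": [0, 0, -60], "twist": [0, 0, 0], "jaw": 0.1}, {"delta_pos": [0, 0, -60], "twist": [0, 0, 0], "jaw": 0.1}]}}

```text
clock: 3.5
ee_pos: [0.4861, 0.3562, 0.1107]
orientation: [179.9, 0.1, 166.0]
ft_force: [-0.2, -0.3, -0.2]
width: 0.0085
grasp_force: 0.0
```

Run:
```python
from h import *
s,d=bot.grab_frame("side"); o=bot.get_obs(); print(o["ee_pos"],o["width"],o["clock"])
K,Dd,E=cam("side")
e=np.r_[o["ee_pos"],1]
def px(P): 
    c=E[:3]@np.r_[P,1]; return cv2.projectPoints(np.array([[c[0],-c[1],-c[2]]]),np.zeros(3),np.zeros(3),K,Dd)[0].ravel()
R=o["orientation"]; u,v=px(o["ee_pos"]); print("tcp px",u,v,"grasp px",px(o["ee_pos"]+[0,0,.019]))
x0,y0=240,110
a=cv2.resize(s[y0:y0+75,x0:x0+75],None,fx=8,fy=8,interpolation=cv2.INTER_NEAREST)[:,:,::-1].copy()
cv2.drawMarker(a,(int((u-x0+.5)*8),int((v-y0+.5)*8)),(0,0,255),0,16)
cv2.imwrite("pics/g2.png",a)
for r in range(int(v)-14,int(v)+8):
    uu=np.array([[c,r] for c in range(int(u)-5,int(u)+6)]); P=bydepth("side",uu,d); k=abs(P[:,1]-.356)<.06
    if k.any(): print(r,k.sum(),P[k].min(0).round(3),P[k].max(0).round(3))
```

```text
[0.48565261 0.35582711 0.1096692 ] 0.008709920937738664 3.55
tcp px 270.05559724192096 154.21642477113411 grasp px [269.83952605 150.20752361]
140 6 [0.473 0.32  0.176] [0.488 0.361 0.192]
141 6 [0.473 0.34  0.171] [0.496 0.352 0.179]
142 6 [0.475 0.337 0.169] [0.493 0.356 0.177]
143 6 [0.471 0.326 0.16 ] [0.485 0.366 0.176]
144 6 [0.472 0.334 0.158] [0.49  0.36  0.168]
145 6 [0.474 0.335 0.154] [0.488 0.36  0.164]
146 5 [0.475 0.333 0.15 ] [0.493 0.351 0.158]
147 5 [0.475 0.331 0.147] [0.489 0.349 0.155]
160 9 [0.476 0.347 0.074] [0.506 0.371 0.082]
161 11 [0.46  0.339 0.073] [0.501 0.372 0.084]
```

View pics/g2.png

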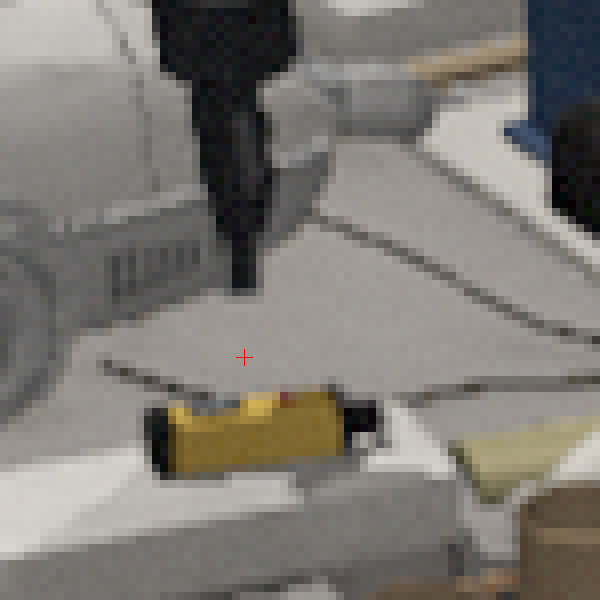

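The gripper tip shows at crop (245,290), pixel (270.6,146.3). The marker for the reported TCP is about 8 pixels lower. So the real fingertips stand about 36 mm above the reported TCP, while the sideways position agrees. The fingers closed above the thermometer, so I'll go 36 mm lower.

Emit:
{"op": "arm_command", "data": {"targets": [{"delta_pos": [0, 0, 0], "twist": [0, 0, 0], "jaw": 1}, {"delta_pos": [0, 0, 0], "twist": [0, 0, 0], "jaw": 1}, {"delta_pos": [0, 0, 0], "twist": [0, 0, 0], "jaw": 1}, {"delta_pos": [0, 0, 0], "twist": [0, 0, 0], "jaw": 1}, {"delta_pos": [0, 0, 0], "twist": [0, 0, 0], "jaw": 1}, {"delta_pos": [0, -3, 35], "twist": [0, 0, 0], "jaw": 1}, {"delta_pos": [0, -3, 60], "twist": [0, 0, 0], "jaw": 1}, {"delta_pos": [0, -3, 75], "twist": [0, 0, 0], "jaw": 1}, {"delta_pos": [0, -3, 85], "twist": [0, 0, 0], "jaw": 1}, {"delta_pos": [0, -3, 92], "twist": [0, 0, 0], "jaw": 1}, {"delta_pos": [0, -3, 95], "twist": [0, 0, 0], "jaw": 1}, {"delta_pos": [0, -3, 95], "twist": [0, 0, 0], "jaw": 1}]}}

```text
clock: 4.75
ee_pos: [0.4852, 0.3531, 0.0156]
orientation: [180.0, 0.0, 166.0]
ft_force: [0.3, -0.6, 1.4]
width: 0.0857
grasp_force: 0.0
```

Emit:
{"op": "arm_command", "data": {"targets": [{"delta_pos": [0, 0, 0], "twist": [0, 0, 0], "jaw": 0.6}, {"delta_pos": [0, 0, 0], "twist": [0, 0, 0], "jaw": 0.4}, {"delta_pos": [0, 0, 0], "twist": [0, 0, 0], "jaw": 0.25}, {"delta_pos": [0, 0, 0], "twist": [0, 0, 0], "jaw": 0.1}, {"delta_pos": [0, 0, 0], "twist": [0, 0, 0], "jaw": 0.1}, {"delta_pos": [0, 0, 0], "twist": [0, 0, 0], "jaw": 0.1}]}}

```text
clock: 5.35
ee_pos: [0.4854, 0.3533, 0.0159]
orientation: [179.9, 0.0, 166.0]
ft_force: [0.4, 0.2, 6.1]
width: 0.0267
grasp_force: 60.9
```

Gripped at 26.7 mm. Next I'll lift it and carry it over the tubes.

Emit:
{"op": "arm_command", "data": {"targets": [{"delta_pos": [0, 0, -15], "twist": [0, 0, 0], "jaw": 0.1}, {"delta_pos": [0, 0, -40], "twist": [0, 0, 0], "jaw": 0.1}, {"delta_pos": [0, 0, -75], "twist": [0, 0, 0], "jaw": 0.1}, {"delta_pos": [0, 0, -110], "twist": [0, 0, 0], "jaw": 0.1}, {"delta_pos": [0, 0, -140], "twist": [0, 0, 0], "jaw": 0.1}, {"delta_pos": [0, -15, -150], "twist": [0, 0, 0], "jaw": 0.1}, {"delta_pos": [-3, -45, -150], "twist": [0, 0, 0.03], "jaw": 0.1}, {"delta_pos": [-6, -90, -150], "twist": [0, 0, 0.06], "jaw": 0.1}, {"delta_pos": [-9, -135, -150], "twist": [0, 0, 0.09], "jaw": 0.1}, {"delta_pos": [-12, -180, -150], "twist": [0, 0, 0.12], "jaw": 0.1}, {"delta_pos": [-15, -225, -150], "twist": [0, 0, 0.15], "jaw": 0.1}, {"delta_pos": [-18, -270, -150], "twist": [0, 0, 0.18], "jaw": 0.1}, {"delta_pos": [-21, -315, -150], "twist": [0, 0, 0.21], "jaw": 0.1}, {"delta_pos": [-24, -360, -150], "twist": [0, 0, 0.24], "jaw": 0.1}, {"delta_pos": [-28, -405, -150], "twist": [0, 0, 0.26], "jaw": 0.1}, {"delta_pos": [-31, -445, -150], "twist": [0, 0, 0.279], "jaw": 0.1}, {"delta_pos": [-33, -465, -150], "twist": [0, 0, 0.279], "jaw": 0.1}, {"delta_pos": [-33, -471, -150], "twist": [0, 0, 0.279], "jaw": 0.1}, {"delta_pos": [-33, -471, -150], "twist": [0, 0, 0.279], "jaw": 0.1}]}}

```text
clock: 7.25
ee_pos: [0.4019, -0.1125, 0.1646]
orientation: [-180.0, -0.1, 149.9]
ft_force: [-0.5, 1.0, -1.6]
width: 0.0272
grasp_force: 60.1
```

Emit:
{"op": "arm_command", "data": {"targets": [{"delta_pos": [0, 0, 30], "twist": [0, 0, 0], "jaw": 0.1}, {"delta_pos": [0, 0, 65], "twist": [0, 0, 0], "jaw": 0.1}, {"delta_pos": [0, 0, 95], "twist": [0, 0, 0], "jaw": 0.1}, {"delta_pos": [0, 0, 118], "twist": [0, 0, 0], "jaw": 0.1}, {"delta_pos": [0, 0, 132], "twist": [0, 0, 0], "jaw": 0.1}, {"delta_pos": [0, 0, 139], "twist": [0, 0, 0], "jaw": 0.1}, {"delta_pos": [0, 0, 141], "twist": [0, 0, 0], "jaw": 0.1}, {"delta_pos": [0, 0, 141], "twist": [0, 0, 0], "jaw": 0.1}]}}

```text
clock: 8.05
ee_pos: [0.4033, -0.1119, 0.0249]
orientation: [180.0, 0.1, 150.0]
ft_force: [0.3, -0.2, -1.2]
width: 0.027
grasp_force: 60.1
```

Run:
```python
from h import *
fr={n:bot.grab_frame(n) for n in("top","side")}
for n,(p,d) in fr.items():
    h=cv2.cvtColor(p,cv2.COLOR_RGB2HSV); v,u=np.mgrid[0:400,0:640]; uv=np.c_[u.ravel(),v.ravel()]
    P=bydepth(n,uv,d); H=h.reshape(-1,3); m=(H[:,0]>18)&(H[:,0]<35)&(H[:,1]>120)&(H[:,2]>80)&(abs(P[:,0]-.41)<.1)&(abs(P[:,1]+.11)<.1)&(P[:,2]>.03)&(P[:,2]<.12)
    r=cv2.minAreaRect(P[m][:,:2].astype(np.float32)*1000); print(n,m.sum(),r,np.percentile(P[m],[2,50,98],axis=0).round(3))
    k=(H[:,2]<70)&(abs(P[:,0]-.46)<.06)&(abs(P[:,1]+.145)<.05)&(P[:,2]>.03)&(P[:,2]<.1); print("dark",k.sum(),np.percentile(P[k],[2,50,98],axis=0).round(3))
a=cv2.resize(fr["top"][0][175:245,310:410],None,fx=4,fy=4,interpolation=cv2.INTER_CUBIC)[:,:,::-1]; b=cv2.resize(fr["side"][0][185:255,300:400],None,fx=4,fy=4,interpolation=cv2.INTER_CUBIC)[:,:,::-1]
cv2.imwrite("pics/v1.png",np.hstack([a,b])); print(bot.get_obs()["ee_pos"])
```

```text
Traceback (most recent call last):
IndexError: index -1 is out of bounds for axis 0 with size 0
```

Run:
```python
from h import *
n="side"; p,d=bot.grab_frame(n)
h=cv2.cvtColor(p,cv2.COLOR_RGB2HSV); v,u=np.mgrid[0:400,0:640]; uv=np.c_[u.ravel(),v.ravel()]
P=bydepth(n,uv,d); H=h.reshape(-1,3); m=(H[:,0]>18)&(H[:,0]<35)&(H[:,1]>120)&(H[:,2]>80)&(abs(P[:,0]-.41)<.1)&(abs(P[:,1]+.11)<.1)&(P[:,2]>.03)&(P[:,2]<.12)
print(m.sum()); 
if m.any(): r=cv2.minAreaRect(P[m][:,:2].astype(np.float32)*1000); print(r,np.percentile(P[m],[2,50,98],axis=0).round(3),uv[m].min(0),uv[m].max(0))
cv2.imwrite("pics/v1.png",cv2.resize(p[180:255,280:380],None,fx=6,fy=6,interpolation=cv2.INTER_CUBIC)[:,:,::-1])
```

```text
172
((395.2367858886719, -128.0172119140625), (42.903831481933594, 94.01912689208984), 49.52532958984375) [[ 0.36  -0.15   0.059]
 [ 0.411 -0.132  0.078]
 [ 0.439 -0.099  0.094]] [294 211] [319 221]
```

View pics/v1.png

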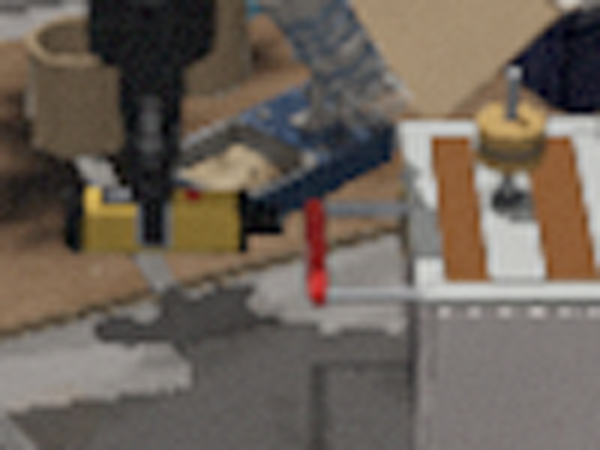

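The side crop shows the thermometer level in the fingers with its nose at crop (265,213), clear of the red bar and aimed along the box's axis. The measured lateral and height errors are only a few millimetres, so I'll hold still.

Emit:
{"op": "arm_command", "data": {"targets": [{"delta_pos": [0, 0, 0], "twist": [0, 0, 0], "jaw": 0.1}, {"delta_pos": [0, 0, 0], "twist": [0, 0, 0], "jaw": 0.1}, {"delta_pos": [0, 0, 0], "twist": [0, 0, 0], "jaw": 0.1}, {"delta_pos": [0, 0, 0], "twist": [0, 0, 0], "jaw": 0.1}, {"delta_pos": [0, 0, 0], "twist": [0, 0, 0], "jaw": 0.1}, {"delta_pos": [0, 0, 0], "twist": [0, 0, 0], "jaw": 0.1}, {"delta_pos": [0, 0, 0], "twist": [0, 0, 0], "jaw": 0.1}, {"delta_pos": [0, 0, 0], "twist": [0, 0, 0], "jaw": 0.1}, {"delta_pos": [0, 0, 0], "twist": [0, 0, 0], "jaw": 0.1}, {"delta_pos": [0, 0, 0], "twist": [0, 0, 0], "jaw": 0.1}, {"delta_pos": [0, 0, 0], "twist": [0, 0, 0], "jaw": 0.1}, {"delta_pos": [0, 0, 0], "twist": [0, 0, 0], "jaw": 0.1}, {"delta_pos": [0, 0, 0], "twist": [0, 0, 0], "jaw": 0.1}, {"delta_pos": [0, 0, 0], "twist": [0, 0, 0], "jaw": 0.1}, {"delta_pos": [0, 0, 0], "twist": [0, 0, 0], "jaw": 0.1}, {"delta_pos": [0, 0, 0], "twist": [0, 0, 0], "jaw": 0.1}]}}

```text
clock: 9.8
ee_pos: [0.4029, -0.112, 0.0242]
orientation: [180.0, -0.0, 150.0]
ft_force: [-0.9, -0.6, -0.8]
width: 0.0269
grasp_force: 60.1
```

Emit:
{"op": "arm_command", "data": {"targets": [{"delta_pos": [0, 0, 0], "twist": [0, 0, 0], "jaw": 0.1}, {"delta_pos": [0, 0, 3], "twist": [0, 0, 0], "jaw": 0.1}, {"delta_pos": [0, 0, 3], "twist": [0, 0, 0], "jaw": 0.1}, {"delta_pos": [0, 0, 3], "twist": [0, 0, 0], "jaw": 0.1}, {"delta_pos": [0, 0, 3], "twist": [0, 0, 0], "jaw": 0.1}, {"delta_pos": [0, 0, 3], "twist": [0, 0, 0], "jaw": 0.1}, {"delta_pos": [0, 0, 3], "twist": [0, 0, 0], "jaw": 0.1}, {"delta_pos": [0, 0, 3], "twist": [0, 0, 0], "jaw": 0.1}, {"delta_pos": [0, 0, 3], "twist": [0, 0, 0], "jaw": 0.1}, {"delta_pos": [0, 0, 3], "twist": [0, 0, 0], "jaw": 0.1}, {"delta_pos": [0, 0, 3], "twist": [0, 0, 0], "jaw": 0.1}, {"delta_pos": [0, 0, 3], "twist": [0, 0, 0], "jaw": 0.1}, {"delta_pos": [0, 0, 3], "twist": [0, 0, 0], "jaw": 0.1}, {"delta_pos": [0, 0, 3], "twist": [0, 0, 0], "jaw": 0.1}, {"delta_pos": [0, 0, 3], "twist": [0, 0, 0], "jaw": 0.1}]}}

```text
clock: 11.3
ee_pos: [0.4029, -0.112, 0.0212]
orientation: [-180.0, 0.0, 150.0]
ft_force: [0.1, 0.1, -1.1]
width: 0.0266
grasp_force: 60.1
```

Emit:
{"op": "arm_command", "data": {"targets": [{"delta_pos": [0, 0, -20], "twist": [0, 0, 0], "jaw": 0.1}, {"delta_pos": [0, 0, -60], "twist": [0, 0, 0], "jaw": 0.1}, {"delta_pos": [0, 0, -100], "twist": [0, 0, 0], "jaw": 0.1}, {"delta_pos": [0, 0, -135], "twist": [0, 0, 0], "jaw": 0.1}, {"delta_pos": [5, 14, -145], "twist": [0, 0, 0], "jaw": 0.1}, {"delta_pos": [16, 44, -145], "twist": [0, 0, -0.03], "jaw": 0.1}, {"delta_pos": [32, 88, -145], "twist": [0, 0, -0.06], "jaw": 0.1}, {"delta_pos": [48, 132, -145], "twist": [0, 0, -0.09], "jaw": 0.1}, {"delta_pos": [64, 176, -145], "twist": [0, 0, -0.12], "jaw": 0.1}, {"delta_pos": [80, 220, -145], "twist": [0, 0, -0.15], "jaw": 0.1}, {"delta_pos": [96, 264, -145], "twist": [0, 0, -0.18], "jaw": 0.1}, {"delta_pos": [112, 308, -145], "twist": [0, 0, -0.21], "jaw": 0.1}, {"delta_pos": [128, 352, -145], "twist": [0, 0, -0.24], "jaw": 0.1}, {"delta_pos": [143, 394, -145], "twist": [0, 0, -0.26], "jaw": 0.1}, {"delta_pos": [155, 428, -145], "twist": [0, 0, -0.279], "jaw": 0.1}, {"delta_pos": [161, 444, -145], "twist": [0, 0, -0.279], "jaw": 0.1}, {"delta_pos": [161, 444, -145], "twist": [0, 0, -0.279], "jaw": 0.1}, {"delta_pos": [161, 444, -145], "twist": [0, 0, -0.279], "jaw": 0.1}]}}

```text
clock: 13.1
ee_pos: [0.4853, 0.3529, 0.1657]
orientation: [-179.9, -0.0, 166.0]
ft_force: [0.1, -0.4, -1.1]
width: 0.0267
grasp_force: 60.1
```

Emit:
{"op": "arm_command", "data": {"targets": [{"delta_pos": [0, 0, 30], "twist": [0, 0, 0], "jaw": 0.1}, {"delta_pos": [0, 0, 65], "twist": [0, 0, 0], "jaw": 0.1}, {"delta_pos": [0, 0, 95], "twist": [0, 0, 0], "jaw": 0.1}, {"delta_pos": [0, 0, 118], "twist": [0, 0, 0], "jaw": 0.1}, {"delta_pos": [0, 0, 132], "twist": [0, 0, 0], "jaw": 0.1}, {"delta_pos": [0, 0, 140], "twist": [0, 0, 0], "jaw": 0.1}, {"delta_pos": [0, 0, 145], "twist": [0, 0, 0], "jaw": 0.1}, {"delta_pos": [0, 0, 147], "twist": [0, 0, 0], "jaw": 0.1}, {"delta_pos": [0, 0, 148], "twist": [0, 0, 0], "jaw": 0.1}, {"delta_pos": [0, 0, 148], "twist": [0, 0, 0], "jaw": 0.1}]}}

```text
clock: 14.1
ee_pos: [0.4859, 0.3533, 0.0189]
orientation: [180.0, 0.0, 166.0]
ft_force: [0.7, 0.4, -1.2]
width: 0.0269
grasp_force: 60.1
```

Emit:
{"op": "arm_command", "data": {"targets": [{"delta_pos": [0, 0, 1], "twist": [0, 0, 0], "jaw": 0.1}, {"delta_pos": [0, 0, 2], "twist": [0, 0, 0], "jaw": 0.1}, {"delta_pos": [0, 0, 2], "twist": [0, 0, 0], "jaw": 0.1}]}}

```text
clock: 14.4
ee_pos: [0.4855, 0.353, 0.0161]
orientation: [-180.0, -0.0, 166.0]
ft_force: [0.2, 0.8, -1.1]
width: 0.027
grasp_force: 60.1
```

Emit:
{"op": "arm_command", "data": {"targets": [{"delta_pos": [0, 0, 1], "twist": [0, 0, 0], "jaw": 0.1}, {"delta_pos": [0, 0, 1], "twist": [0, 0, 0], "jaw": 0.1}]}}

```text
clock: 14.6
ee_pos: [0.4856, 0.3531, 0.0159]
orientation: [180.0, 0.0, 166.0]
ft_force: [-2.2, -1.4, 5.1]
width: 0.0266
grasp_force: 60.8
```

Contact with the foam. I'll release and rise.

Emit:
{"op": "arm_command", "data": {"targets": [{"delta_pos": [0, 0, 0], "twist": [0, 0, 0], "jaw": 0.4}, {"delta_pos": [0, 0, 0], "twist": [0, 0, 0], "jaw": 0.7}, {"delta_pos": [0, 0, 0], "twist": [0, 0, 0], "jaw": 1}, {"delta_pos": [0, 0, 0], "twist": [0, 0, 0], "jaw": 1}, {"delta_pos": [0, 0, 0], "twist": [0, 0, 0], "jaw": 1}, {"delta_pos": [0, 0, 0], "twist": [0, 0, 0], "jaw": 1}, {"delta_pos": [0, 0, -20], "twist": [0, 0, 0], "jaw": 1}, {"delta_pos": [0, 0, -50], "twist": [0, 0, 0], "jaw": 1}, {"delta_pos": [0, 0, -90], "twist": [0, 0, 0], "jaw": 1}, {"delta_pos": [0, 0, -130], "twist": [0, 0, 0], "jaw": 1}, {"delta_pos": [0, 0, -165], "twist": [0, 0, 0], "jaw": 1}, {"delta_pos": [0, 0, -180], "twist": [0, 0, 0], "jaw": 1}, {"delta_pos": [0, 0, -180], "twist": [0, 0, 0], "jaw": 1}]}}

```text
clock: 15.9
ee_pos: [0.4864, 0.3537, 0.1979]
orientation: [179.8, 0.2, 166.0]
ft_force: [-0.4, -0.7, 0.1]
width: 0.0857
grasp_force: 0.0
```

Run:
```python
from h import *
n="side"; p,d=bot.grab_frame(n); h=cv2.cvtColor(p,cv2.COLOR_RGB2HSV)
v,u=np.mgrid[145:185,250:310]; uv=np.c_[u.ravel(),v.ravel()]
P=bydepth(n,uv,d); H=h[uv[:,1],uv[:,0]]; m=(H[:,0]>18)&(H[:,0]<35)&(H[:,1]>120)&(H[:,2]>90)&(P[:,2]<.12)
r=cv2.minAreaRect(P[m][:,:2].astype(np.float32)*1000); print(n,m.sum(),r,np.percentile(P[m],[2,50,98],axis=0).round(3))
o=bot.get_obs(); print(o["joint_positions"].round(1),o["ee_pos"],o["ft_force"])
```

```text
side 157 ((509.9395446777344, 421.6393127441406), (203.15011596679688, 90.07610321044922), 72.77928161621094) [[0.442 0.326 0.012]
 [0.487 0.339 0.068]
 [0.546 0.486 0.082]]
[36.  12.1 18.4 96.2  0.  50. ] [0.48596997 0.35334084 0.19575948] [-0.64472888 -0.15749333 -0.63704658]
```

Emit:
{"op": "arm_command", "data": {"targets": [{"delta_pos": [-2, -15, 0], "twist": [0, 0, 0.06], "jaw": 1}, {"delta_pos": [-7, -45, 0], "twist": [0, 0, 0.18], "jaw": 0.7}, {"delta_pos": [-14, -90, 0], "twist": [0, 0, 0.31], "jaw": 0.5}, {"delta_pos": [-21, -135, 0], "twist": [0, 0, 0.44], "jaw": 0.5}, {"delta_pos": [-28, -180, 0], "twist": [0, 0, 0.57], "jaw": 0.5}, {"delta_pos": [-35, -225, 0], "twist": [0, 0, 0.7], "jaw": 0.5}, {"delta_pos": [-42, -270, 0], "twist": [0, 0, 0.83], "jaw": 0.5}, {"delta_pos": [-49, -315, 0], "twist": [0, 0, 0.96], "jaw": 0.5}, {"delta_pos": [-57, -360, 0], "twist": [0, 0, 1.09], "jaw": 0.5}, {"delta_pos": [-64, -405, 0], "twist": [0, 0, 1.22], "jaw": 0.5}, {"delta_pos": [-71, -450, 0], "twist": [0, 0, 1.35], "jaw": 0.5}, {"delta_pos": [-78, -495, 0], "twist": [0, 0, 1.48], "jaw": 0.5}, {"delta_pos": [-85, -535, 0], "twist": [0, 0, 1.61], "jaw": 0.5}, {"delta_pos": [-90, -570, 0], "twist": [0, 0, 1.74], "jaw": 0.5}, {"delta_pos": [-94, -592, 0], "twist": [0, 0, 1.82], "jaw": 0.5}, {"delta_pos": [-94, -599, 0], "twist": [0, 0, 1.85], "jaw": 0.5}, {"delta_pos": [-94, -599, 0], "twist": [0, 0, 1.85], "jaw": 0.5}, {"delta_pos": [-94, -599, 0], "twist": [0, 0, 1.85], "jaw": 0.5}]}}

```text
clock: 17.75
ee_pos: [0.4314, -0.25, 0.1945]
orientation: [-179.9, -0.0, 60.1]
ft_force: [0.6, 0.3, -0.1]
width: 0.0428
grasp_force: 0.0
```

Emit:
{"op": "arm_command", "data": {"targets": [{"delta_pos": [0, 0, 30], "twist": [0, 0, 0], "jaw": 0.5}, {"delta_pos": [0, 0, 60], "twist": [0, 0, 0], "jaw": 0.5}, {"delta_pos": [0, 0, 85], "twist": [0, 0, 0], "jaw": 0.5}, {"delta_pos": [0, 0, 105], "twist": [0, 0, 0], "jaw": 0.5}, {"delta_pos": [0, 0, 120], "twist": [0, 0, 0], "jaw": 0.5}, {"delta_pos": [0, 0, 130], "twist": [0, 0, 0], "jaw": 0.5}, {"delta_pos": [0, 0, 134], "twist": [0, 0, 0], "jaw": 0.5}, {"delta_pos": [0, 0, 134], "twist": [0, 0, 0], "jaw": 0.5}]}}

```text
clock: 18.55
ee_pos: [0.4317, -0.2507, 0.0613]
orientation: [180.0, -0.0, 60.0]
ft_force: [-0.4, -0.2, 0.6]
width: 0.043
grasp_force: 0.0
```

Run:
```python
from h import *
p,d=bot.grab_frame("side"); o=bot.get_obs(); print(o["ee_pos"],o["ft_force"])
cv2.imwrite("pics/b1.png",cv2.resize(p[180:255,290:390],None,fx=6,fy=6,interpolation=cv2.INTER_CUBIC)[:,:,::-1])
```

```text
[ 0.43188657 -0.25092943  0.06178164] [-0.05189387 -0.35897004  0.27929576]
```

View pics/b1.png

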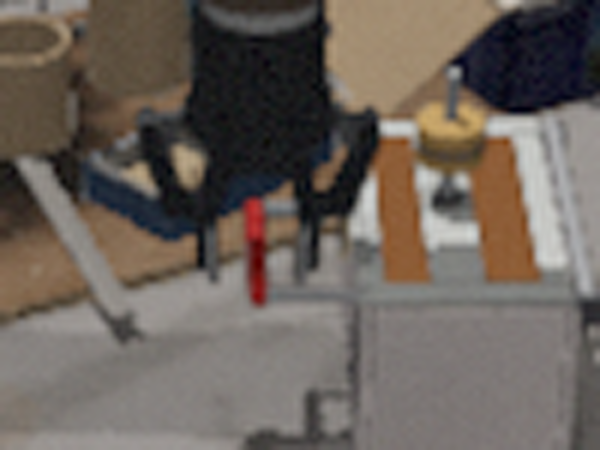

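The fingers straddle the bar: they are at crop (210,260) and (305,260) with the bar at (255,250). I'll close on it.

Emit:
{"op": "arm_command", "data": {"targets": [{"delta_pos": [0, 0, 0], "twist": [0, 0, 0], "jaw": 0.3}, {"delta_pos": [0, 0, 0], "twist": [0, 0, 0], "jaw": 0.2}, {"delta_pos": [0, 0, 0], "twist": [0, 0, 0], "jaw": 0.05}, {"delta_pos": [0, 0, 0], "twist": [0, 0, 0], "jaw": 0}, {"delta_pos": [0, 0, 0], "twist": [0, 0, 0], "jaw": 0}, {"delta_pos": [0, 0, 0], "twist": [0, 0, 0], "jaw": 0}]}}

```text
clock: 19.2
ee_pos: [0.4313, -0.2508, 0.0616]
orientation: [-180.0, 0.0, 60.0]
ft_force: [-4.5, 2.8, 5.9]
width: 0.0095
grasp_force: 58.7
```

Emit:
{"op": "arm_command", "data": {"targets": [{"delta_pos": [0, 0.2, -7.9], "twist": [0, 0, 0], "jaw": 0}, {"delta_pos": [0, 0.7, -15.7], "twist": [0, 0, 0], "jaw": 0}, {"delta_pos": [0, 1.5, -23.5], "twist": [0, 0, 0], "jaw": 0}, {"delta_pos": [0, 2.7, -31.3], "twist": [0, 0, 0], "jaw": 0}, {"delta_pos": [0, 4.3, -39], "twist": [0, 0, 0], "jaw": 0}, {"delta_pos": [0, 6.1, -46.6], "twist": [0, 0, 0], "jaw": 0}, {"delta_pos": [0, 8.3, -54.1], "twist": [0, 0, 0], "jaw": 0}, {"delta_pos": [0, 10.9, -61.6], "twist": [0, 0, 0], "jaw": 0}, {"delta_pos": [0, 13.7, -68.9], "twist": [0, 0, 0], "jaw": 0}, {"delta_pos": [0, 16.9, -76.1], "twist": [0, 0, 0], "jaw": 0}, {"delta_pos": [0, 20.3, -83.1], "twist": [0, 0, 0], "jaw": 0}, {"delta_pos": [0, 24.1, -90], "twist": [0, 0, 0], "jaw": 0}, {"delta_pos": [0, 28.2, -96.7], "twist": [0, 0, 0], "jaw": 0}, {"delta_pos": [0, 32.6, -103.2], "twist": [0, 0, 0], "jaw": 0}, {"delta_pos": [0, 37.2, -109.6], "twist": [0, 0, 0], "jaw": 0}, {"delta_pos": [0, 42.1, -115.7], "twist": [0, 0, 0], "jaw": 0}, {"delta_pos": [0, 42.1, -115.7], "twist": [0, 0, 0], "jaw": 0}, {"delta_pos": [0, 42.1, -115.7], "twist": [0, 0, 0], "jaw": 0}]}}

```text
clock: 21.0
ee_pos: [0.4664, -0.2714, 0.1796]
orientation: [-179.9, 0.0, 60.0]
ft_force: [-16.2, 7.9, 13.6]
width: 0.01
grasp_force: 59.2
```

```bash
cat > w.py <<'E'
from h import *
H0=np.array([.611,-.301,.116]); X=np.array([.866,-.5,0])
o=bot.get_obs(); print(o["clock"],o["ee_pos"],o["ft_force"].round(1),o["grasp_force"])
for n in("side","top"):
    p,d=bot.grab_frame(n); h=cv2.cvtColor(p,cv2.COLOR_RGB2HSV); v,u=np.mgrid[140:270,300:420]; uv=np.c_[u.ravel(),v.ravel()]; P=bydepth(n,uv,d); H=h[uv[:,1],uv[:,0]]; Q=P-H0
    g=(H[:,0]>10)&(H[:,0]<30)&(H[:,1]>90)&(P[:,2]>.14)&(np.linalg.norm(Q[:,:2],axis=1)<.11)&(P[:,2]<.26)
    r=(H[:,0]<6)&(H[:,1]>150)&(H[:,2]>80)&(P[:,2]>.1)&(abs(Q[:,0])<.25)&(abs(Q[:,1])<.2)
    for nm,m in(("brass",g),("bar",r)):
        if m.sum(): q=np.median(Q[m],0); print(n,nm,m.sum(),"xbox",round(q@X,4),"z",q[2].round(4),"px",np.median(uv[m],0), "x range",np.percentile(Q[m]@X,[5,95]).round(3))
    if n=="side": cv2.imwrite(f"pics/w{o['clock']:.1f}.png",cv2.resize(p[150:250,300:430],None,fx=6,fy=6,interpolation=cv2.INTER_CUBIC)[:,:,::-1])
E
python3 w.py; ls pics
```

```text
21.0 [ 0.46643685 -0.2713584   0.17958187] [-16.2   7.9  13.6] 59.21560049057007
side brass 251 xbox -0.0375 z 0.0669 px [376. 198.] x range [-0.082 -0.018]
side bar 33 xbox -0.1441 z 0.1217 px [345. 192.] x range [-0.146 -0.138]
top brass 205 xbox -0.0449 z 0.0665 px [371. 180.] x range [-0.081 -0.022]
top bar 13 xbox -0.1405 z 0.1203 px [367. 204.] x range [-0.144 -0.138]
b1.png
c1.png
g1.png
g2.png
side0.png
top0.png
v1.png
w21.0.png
```

```bash
cat > w2.py <<'E'
import sys
from h import *
H0=np.array([.611,-.301,.116]); X=np.array([.866,-.5,0]); Y=np.array([.5,.866,0]); th=np.radians(float(sys.argv[1])); c,s=np.cos(th),np.sin(th)
o=bot.get_obs(); print(o["clock"],o["ee_pos"],o["ft_force"].round(1),o["grasp_force"],abs(o["joint_vel"]).max())
for n in("side","top"):
    p,d=bot.grab_frame(n); h=cv2.cvtColor(p,cv2.COLOR_RGB2HSV); v,u=np.mgrid[140:270,300:420]; uv=np.c_[u.ravel(),v.ravel()]; P=bydepth(n,uv,d); H=h[uv[:,1],uv[:,0]]; Q=P-H0; x,y,z=Q@X,Q@Y,Q[:,2]
    a=-x*c+z*s; b=x*s+z*c
    m=(b>.02)&(b<.1)&(a>.03)&(a<.11)&(abs(y)<.04)&(H[:,1]>90)&(H[:,0]>10)&(H[:,0]<32); print(n,"brass",m.sum(),"a",np.percentile(a[m],[5,50,95]).round(3),"b",np.percentile(b[m],[5,50,95]).round(3),"y",np.median(y[m]).round(3),"x",np.percentile(x[m],[5,50,95]).round(3),"z",np.percentile(z[m],[5,50,95]).round(3), "uv",uv[m].min(0),uv[m].max(0))
    f=(abs(b)<.03)&(a>.02)&(a<.13)&(abs(y)<.1)&(z>0); 
    if f.sum()>20: k=np.polyfit(-x[f],z[f],1); print("flap slope deg",np.degrees(np.arctan(k[0])).round(1),f.sum())
E
python3 w2.py 40.5
```

```text
21.1 [ 0.46634043 -0.27127526  0.17943755] [-15.1   8.1  13.8] 59.19353485107422 0.24046934929164643
side brass 88 a [0.062 0.08  0.091] b [0.035 0.051 0.059] y -0.012 x [-0.042 -0.029 -0.011] z [0.073 0.089 0.102] uv [373 187] [384 199]
flap slope deg 38.8 629
top brass 70 a [0.068 0.089 0.093] b [0.036 0.051 0.061] y 0.005 x [-0.045 -0.035 -0.013] z [0.084 0.093 0.103] uv [372 171] [380 182]
flap slope deg 38.1 577
```

View pics/w21.0.png

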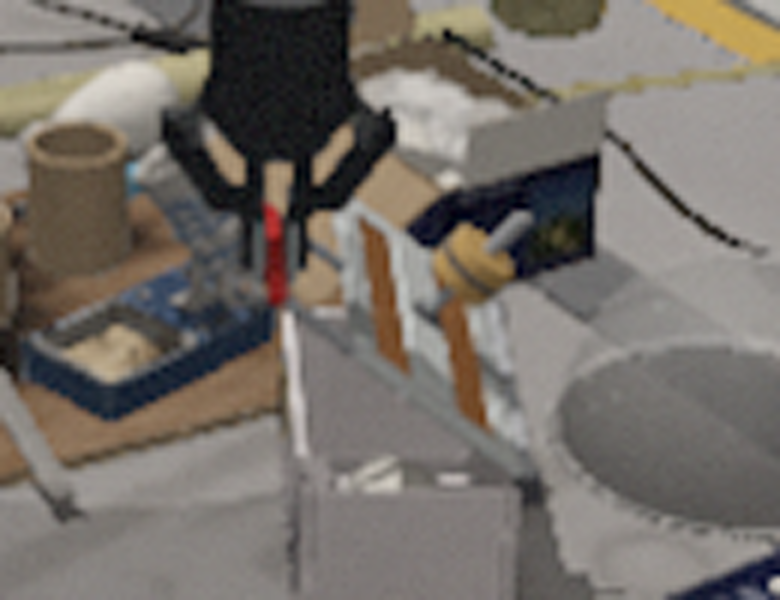

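The flap stands at about 40°, with the bar gripped at crop (275,255) and the weight at (475,262). The weight's height above the flap comes out at about 48–50 mm, so balance is at about 55°. The wrist feels about 22 N pushing outward along the flap, so I'll ease the arc out by 2 mm as I go.

Emit:
{"op": "arm_command", "data": {"targets": [{"delta_pos": [0, -1.2, -1.3], "twist": [0, 0, 0], "jaw": 0}, {"delta_pos": [0, 1.7, -5], "twist": [0, 0, 0], "jaw": 0}, {"delta_pos": [0, 5, -8.5], "twist": [0, 0, 0], "jaw": 0}, {"delta_pos": [0, 8.2, -11.9], "twist": [0, 0, 0], "jaw": 0}, {"delta_pos": [0, 11.6, -15.2], "twist": [0, 0, 0], "jaw": 0}, {"delta_pos": [0, 15, -18.5], "twist": [0, 0, 0], "jaw": 0}, {"delta_pos": [0, 18.5, -21.6], "twist": [0, 0, 0], "jaw": 0}, {"delta_pos": [0, 22.1, -24.7], "twist": [0, 0, 0], "jaw": 0}, {"delta_pos": [0, 25.9, -27.6], "twist": [0, 0, 0], "jaw": 0}, {"delta_pos": [0, 29.6, -30.6], "twist": [0, 0, 0], "jaw": 0}, {"delta_pos": [0, 33.5, -33.3], "twist": [0, 0, 0], "jaw": 0}, {"delta_pos": [0, 33.5, -33.3], "twist": [0, 0, 0], "jaw": 0}, {"delta_pos": [0, 33.5, -33.3], "twist": [0, 0, 0], "jaw": 0}]}}

```text
clock: 22.5
ee_pos: [0.4965, -0.2887, 0.2136]
orientation: [179.8, 0.0, 60.0]
ft_force: [-10.1, 4.4, 15.6]
width: 0.0095
grasp_force: 59.0
```

```bash
python3 w2.py 55; python3 w.py | grep bar
```

```text
22.5 [ 0.49653438 -0.28869596  0.21364076] [-10.1   4.4  15.6] 59.015323519706726 0.19546801644215164
side brass 84 a [0.061 0.08  0.094] b [0.035 0.049 0.058] y -0.014 x [-0.02  -0.007  0.009] z [0.078 0.093 0.107] uv [380 187] [390 199]
flap slope deg 53.3 440
top brass 89 a [0.072 0.088 0.095] b [0.035 0.05  0.06 ] y -0.001 x [-0.022 -0.01   0.005] z [0.088 0.099 0.107] uv [376 166] [387 176]
flap slope deg 52.4 394
side bar 30 xbox -0.1079 z 0.1542 px [356.5 183. ] x range [-0.111 -0.103]
top bar 16 xbox -0.1082 z 0.1531 px [373.5 194. ] x range [-0.134 -0.103]
```

Run:
```python
from h import *
H0=np.array([.611,-.301,.116]); X=np.array([.866,-.5,0])
for s,t in (((385,193),(381.5,171)),):
    o1,r1=ray("side",[s]);o2,r2=ray("top",[t]);r1,r2=r1[0],r2[0]
    k=np.linalg.lstsq(np.c_[r1,-r2],o2-o1,rcond=None)[0]; A=o1+k[0]*r1;B=o2+k[1]*r2; M=(A+B)/2; print(M.round(4),np.linalg.norm(A-B).round(4),"x",((M-H0)@X).round(4),"z",(M-H0)[2].round(4))
o=bot.get_obs();print(o["clock"],o["ee_pos"],o["joint_vel"].round(2),o["ft_force"].round(1))
```

```text
[ 0.6062 -0.3008  0.202 ] 0.0008 x -0.0043 z 0.086
22.7 [ 0.49652887 -0.28867528  0.21366936] [ 0.05 -0.04 -0.02 -0.04  0.01  0.02] [-9.7  4.8 16. ]
```

Emit:
{"op": "arm_command", "data": {"targets": [{"delta_pos": [0, 0.5, -0.5], "twist": [0, 0, 0], "jaw": 0}, {"delta_pos": [0, 0.5, -0.5], "twist": [0, 0, 0], "jaw": 0}, {"delta_pos": [0, 0.5, -0.5], "twist": [0, 0, 0], "jaw": 0}, {"delta_pos": [0, 0.5, -0.5], "twist": [0, 0, 0], "jaw": 0}, {"delta_pos": [0, 0.5, -0.5], "twist": [0, 0, 0], "jaw": 0}, {"delta_pos": [0, 0.5, -0.5], "twist": [0, 0, 0], "jaw": 0}, {"delta_pos": [0, 0.5, -0.5], "twist": [0, 0, 0], "jaw": 0}, {"delta_pos": [0, 0.5, -0.5], "twist": [0, 0, 0], "jaw": 0}]}}

```text
clock: 23.5
ee_pos: [0.497, -0.2889, 0.214]
orientation: [179.8, 0.0, 60.0]
ft_force: [-11.6, 5.3, 15.1]
width: 0.0097
grasp_force: 58.9
```

Emit:
{"op": "arm_command", "data": {"targets": [{"delta_pos": [0, 1.3, -0.9], "twist": [0, 0, 0], "jaw": 0}, {"delta_pos": [0, 2.6, -1.8], "twist": [0, 0, 0], "jaw": 0}, {"delta_pos": [0, 2.6, -1.8], "twist": [0, 0, 0], "jaw": 0}, {"delta_pos": [0, 2.6, -1.8], "twist": [0, 0, 0], "jaw": 0}, {"delta_pos": [0, 2.6, -1.8], "twist": [0, 0, 0], "jaw": 0}, {"delta_pos": [0, 2.6, -1.8], "twist": [0, 0, 0], "jaw": 0}, {"delta_pos": [0, 2.6, -1.8], "twist": [0, 0, 0], "jaw": 0}, {"delta_pos": [0, 2.6, -1.8], "twist": [0, 0, 0], "jaw": 0}]}}

```text
clock: 24.3
ee_pos: [0.4992, -0.2902, 0.2158]
orientation: [179.8, 0.0, 60.0]
ft_force: [-10.6, 4.0, 14.6]
width: 0.0094
grasp_force: 58.9
```

```bash
python3 w2.py 56
python3 - <<'E'
from h import *
o=bot.get_obs();print(o["clock"],o["ee_pos"],o["joint_vel"].round(2),o["ft_force"].round(1),o["grasp_force"])
n="side"; p,d=bot.grab_frame(n); h=cv2.cvtColor(p,cv2.COLOR_RGB2HSV)[150:178,255:292]; v,u=np.mgrid[150:178,255:292]; P=bydepth(n,np.c_[u.ravel(),v.ravel()],d); H=h.reshape(-1,3)
m=(H[:,0]>18)&(H[:,0]<35)&(H[:,1]>120)&(H[:,2]>90); print("therm",m.sum(),np.median(P[m],0).round(3))
E
```

```text
24.3 [ 0.49918443 -0.29020295  0.21581986] [-10.6   4.   14.6] 58.93613398075104 0.13377820019020434
side brass 81 a [0.061 0.081 0.094] b [0.036 0.049 0.058] y -0.013 x [-0.018 -0.005  0.009] z [0.079 0.095 0.108] uv [380 186] [391 198]
flap slope deg 54.6 422
top brass 85 a [0.075 0.087 0.093] b [0.034 0.049 0.06 ] y -0.001 x [-0.02  -0.008  0.006] z [0.088 0.099 0.107] uv [376 166] [387 176]
flap slope deg 53.5 376
24.4 [ 0.49920104 -0.29017091  0.21582796] [0.12 0.03 0.06 0.03 0.07 0.06] [-9.6  4.8 14.4] 58.93512725830078
therm 162 [0.489 0.34  0.067]
```

```bash
python3 -c "
from cell import bot
print(bot.finish_job())"
```

```text
the job is handed in; nothing more can be done
None
```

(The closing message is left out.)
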